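# Shut the pastry carrier and snap its locking cap home

### The arm

A 6-joint arm with a two-finger parallel gripper is mounted at the origin on the work surface. World frame = base frame: x ahead of the robot, y to its left, z up, the work surface at z = 0. Lengths are in mm, angles in rad, forces in N, time in s.
With the tool pointing down it reaches from about 375 to 975 mm from the base axis. Payload 3.8 kg.
Tool frame: the origin (TCP) lies at the very end of the fingers, on their centre line; the grasp point (between the pads) lies 19 mm behind it; z points along the fingers, y is the line along which they close (so a half turn about z gives the same grasp; the last joint's range is limited). The gripper opens to 88 mm and grips with 3 to 60 N. Pads are 18 mm wide; open, the fingers measure 123 mm over their backs; the gripper's body (75 mm by 187 mm) begins 45 mm behind the grasp point.
Start: joints at [1.251, 0.264, 1.604, -0, 1.274, -0.037], TCP at [188.354, 648.183, 238.706] pointing down, gripper open.
Joint ranges: [-2.63, 2.63], [-0.94, 2.18], [0.31, 2.57], [-1.31, 4.45], [0, 2.66], [-2.55, 2.55]. Speed limits (rad/s): [2.57, 2.57, 3.14, 3.14, 3.14, 3.14].

### API

Orientations are given as a unit quaternion [x, y, z, w].
In Python, from workcell import bot, eoat, camera, camera_info, workorder, status gives the robot as it stands. Calls block until the motion is done:
- bot.goto(position, orientation): joint-space move of the TCP to a pose.
- bot.movel(position, orientation=None, velocity=150, f_stop=None): straight line of the TCP; orientation=None keeps the orientation; velocity is the mean speed in mm/s. With f_stop (N) it stops when the force on the tool has changed by that much, and returns True; else False.
- bot.move_joints(angles): joint-space move.
- eoat.command_gripper(opening, grasp_force=None): finger opening in mm; grasp_force is the grip in N (None keeps the last); returns when the fingers have stopped.
- bot.dwell(seconds).
- bot.solve_ik(position, orientation): joint angles nearest the present ones, or None.
- camera(name): name is "side" or "top" or "wrist"; returns (picture, depth): 420x560x3 uint8, blue, green, red; 420x560 float32, mm along the optical axis (not along the pixel's ray), 0 where there is no reading.
- camera_info(name): a dict with "fx", "fy", "cx", "cy" (pixels), "position" and "attitude" of the camera in the world. Camera axes: x right, y down, z forward; pixel columns grow to the right and rows downward; lengths in mm; the calibration is good to about 2 mm. The wrist camera is an equidistant fisheye: a pixel r from the principal point sees the ray r / f radians off the axis. A picture is of the moment at which its call begins: read the wrist's pose just before it. camera_info takes no time and is no camera call; for the wrist camera it gives the pose at the moment of the call.
A pose or a line that the arm cannot do raises bot.Unreachable and nothing moves.
- workorder.hand_in(): hands the job in; it is judged then, once.
Readings, each from a call of its own:
- status.read_time(): time.
- status.read_joint_pos(): joint angles.
- status.read_qd(): joint speeds.
- status.read_joint_efforts(): joint torques, N m.
- status.read_tool_pos(): TCP position.
- status.read_ee_rot(): TCP orientation.
- status.read_contact_force(): force on the tool from outside, world axes, zero at the start.
- status.read_ft_torque(): the same for the moment, N m.
- status.read_width(): finger opening in mm.
- status.read_grip_force(): force on a finger pad.
Only numpy, scipy, OpenCV 4.12 (cv2) and the standard library are available. Lean on these libraries where they do the work, as an engineer would, in place of code of your own. Each camera call takes 0.05 s, during which the arm holds its last target. There are 200 camera calls.

### The job

The pastry carrier is loaded: swing its lid fully shut so that the stud comes up through the hole in the lid's tongue. Then take the narrower of the two black snap caps, put it on the stud and press straight down until it clicks, and keep pressing after the click so that it sits flat on the lid; leave the wider cap, the tart on its board and the tin where they are. Finish while still holding the cap in the gripper and pressing it down firmly (about 10 N): do not let go.

Things in the scene. Friction and masses are not known exactly. Their poses are not given: they have to be found in the camera images.
- carrier: open aluminium pastry box fixed to the counter, 180 (x) by 200 (y) mm, 70 mm high. Origin: centre of its underside; z up; front is -x. A bracket 60 mm wide sticks 56 mm out of the front wall (local x -90 to -146 mm), its top also 70 mm high, and carries the stud. The lid's hinge line runs along local y at local x +90 mm, height 70 mm
- lid: flat aluminium lid 6 mm thick, origin mid hinge line, axes as the carrier's when shut; opening turns it about y. Plate to local x -180 mm, 206 mm wide, then a tongue 60 mm wide to x -232 mm with a 24 mm square hole at x -205 mm that drops over the stud. Underside local z 0, top z +6 mm; shut, its top is 76 mm above the counter. No knob: push it shut from above
- lid_angle (a joint): lid angle in rad: 0 shut, grows as the front edge rises, starts between 0.6 and 1.1, stop at 1.4. A stiff hinge: the lid stays where it is left and needs about 2 N at the press point to swing shut
- lid_press (a point): point on the lid's top face, 160 mm from the hinge line and midway across, a good place to push it shut; axes as lid
- stud_tip (a point): top centre of the fixed upright steel stud at the carrier's front (local -115, 0, 100 mm); axes as the carrier. 14 mm in diameter, the last 5 mm tapered to 7 mm; it stands 24 mm above the shut lid. Four spring balls, 15 mm below the tip, bulge 3 mm out of it and hold the cap's lip
- cap: the cap to use: black plastic, 36 mm high, upright, loose; bottom flange 40 mm wide, 5 mm thick, above it a round grip 30 mm in diameter. Origin: centre of underside. Bore from below 25.5 mm deep, 16 mm at its lip. Its underside meets the balls about 12 mm below the stud tip, takes about 11 N to pass them (then the force drops), clicks over about 20 mm and is home on the lid 24 mm below the tip
- wide_cap: the wrong cap, same make but wider and lower: flange 58 mm, grip 43.5 mm in diameter, 30 mm high, origin at the centre of its underside. It and the right cap lie one on each side of the carrier, which is which varies. Not to be moved
- tart_board: berry tart on a white round board 140 mm in diameter, 40 mm high, loose, on the right (-y) behind the cap's place; origin at the centre of its underside. Not to be moved
- tin: closed steel tin 83 mm in diameter, 46 mm high, loose, on the left (+y) behind the cap's place; origin at the centre of its underside. Not to be moved
Things that resemble listed ones, but are neither listed nor needed, are in the scene too. Leave any pink or turquoise look-alike of the cap alone.

How it is judged:
By the outcome, as a careful person would: the job done as asked, in the order asked, and still so for the second after the job is handed in, while the arm keeps its last pose, push and grip.
It also fails if it takes over 58 s, if anything falls off the work surface, if the arm or the gripper's body presses on something with over 40 N, if the wrist force passes 120 N, or if a joint passes its speed limit or range.

## Working session

There is one attempt and no reset: what is moved stays moved. The work goes in short steps, each a Python script; the robot and the scene stay as the last script left them, time stands still between calls to the robot, and variables do not carry over. Pictures are saved under pics/ and viewed, at most 10 in all, crops included, and the job is handed in when it is done.

```bash
mkdir -p pics; cat > h.py <<'E'
import numpy as np, cv2
from scipy.spatial.transform import Rotation as R
from workcell import bot, eoat, camera, camera_info, workorder, status
def rot(i):
    a=np.array(i["attitude"],float)
    return a if a.shape==(3,3) else R.from_quat(a).as_matrix()
def cloud(name):
    i=camera_info(name); p,d=camera(name)
    v,u=np.mgrid[0:d.shape[0],0:d.shape[1]]
    P=np.stack([(u-i["cx"])/i["fx"]*d,(v-i["cy"])/i["fy"]*d,d],-1)
    W=P@rot(i).T+np.array(i["position"]); W[d==0]=np.nan
    return p,d,W
E
python3 - <<'E'
from h import *
for n in("top","side"):
    p,d,W=cloud(n); cv2.imwrite(f"pics/{n}.png",p); np.savez(f"{n}.npz",p=p,d=d,W=W); print(n,camera_info(n))
print(status.read_time(),status.read_ee_rot())
E
```

```text
top {'fx': 501.6879048484285, 'fy': 501.6879048484285, 'cx': 271.3362170121357, 'cy': 200.6601680056672, 'position': array([ 321.54916319,   21.31518686, 1273.63960572]), 'attitude': array([-0.66695868,  0.73782002, -0.0749524 ,  0.07190184])}
side {'fx': 411.0835102366412, 'fy': 411.0835102366412, 'cx': 283.11261274763547, 'cy': 205.77503383761464, 'position': array([556.62284437, 795.51281757, 632.68226071]), 'attitude': array([-0.01074333,  0.88218002, -0.47072052,  0.00807394])}
0.1 [ 1.40932666e-01  9.90018696e-01 -9.67520282e-04 -1.70125841e-04]
```

View pics/top.png

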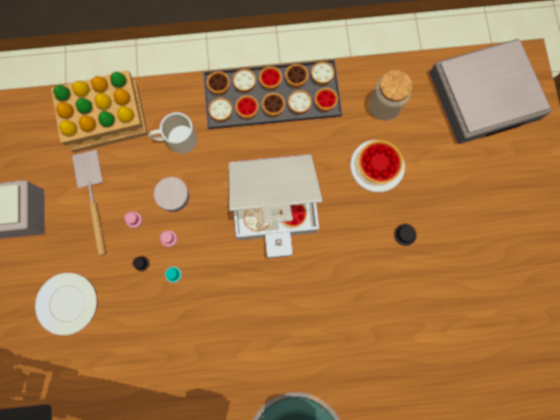

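View pics/side.png

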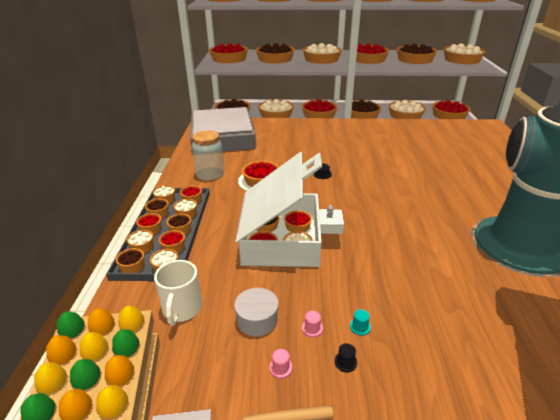

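The narrow cap is the left black one at about (140,263) in the top view and the wide one is on the right at (405,234). The stud is near (279,241), and the lid stands half open.

```bash
cat > m.py <<'E'
from h import *
z=np.load("top.npz");p,d,W=z["p"],z["d"],z["W"]
def reg(v0,v1,u0,u1,m=None):
    w=W[v0:v1,u0:u1]; q=p[v0:v1,u0:u1].astype(int); return w,q
for c,(a,b,e,f) in dict(cap=(250,276,127,154),wide=(220,250,390,420)).items():
    w,q=reg(a,b,e,f); k=(q.max(-1)<60)&(w[...,2]>2); P=w[k]; zt=np.nanpercentile(P[:,2],90); T=P[P[:,2]>zt-6]
    print(c,"n",k.sum(),"ztop",zt,"topmean",T.mean(0).round(1),"extent",np.ptp(T[:,:2],axis=0).round(1),"allext",np.ptp(P[:,:2],axis=0).round(1))
# lid
w,q=reg(160,205,235,316); P=w.reshape(-1,3);P=P[P[:,2]>85]
for _ in range(4):
    c=P.mean(0);n=np.linalg.svd(P-c)[2][2];n*=np.sign(n[2]);r=(P-c)@n; P=P[abs(r)<max(3,2*r.std())]
print("lid n",n.round(4),"c",c.round(1),"ang",np.arccos(n[2]),"yaw dir of tilt",np.arctan2(n[1],n[0]),len(P))
# bracket top
w,q=reg(225,262,255,300);k=(w[...,2]>62)&(w[...,2]<78); P=w[k][:,:2]; print("bracket z",np.median(w[k][:,2]),len(P))
print(cv2.minAreaRect(P.astype(np.float32)),cv2.boxPoints(cv2.minAreaRect(P.astype(np.float32))).round(1).tolist())
k=(w[...,2]>90)&(w[...,2]<110); print("high",w[k].round(0)[:30].tolist())
x=cv2.resize(p[150:270,220:330],None,fx=6,fy=5,interpolation=cv2.INTER_CUBIC)
x=cv2.resize(p[150:270,220:330],None,fx=5,fy=5,interpolation=cv2.INTER_CUBIC);cv2.imwrite("pics/crop.png",x)
E
python3 m.py
```

```text
cap n 135 ztop 39.29357233357791 topmean [460.5 343.   36.9] extent [24.6 23. ] allext [27.8 25.7]
wide n 288 ztop 32.6260545134538 topmean [ 466.9 -324.3   30.3] extent [41.2 37. ] allext [47.8 41.4]
lid n [ 0.6393 -0.002   0.7689] c [601.9  -9.2 140.1] ang 0.6936200260497859 yaw dir of tilt -0.00318065361643403 3255
bracket z 70.30531231309203 644
((470.6162109375, -3.374927520751953), (62.18197250366211, 107.70540618896484), 0.6804842948913574) [[438.8999938964844, 50.099998474121094], [440.20001220703125, -57.599998474121094], [502.29998779296875, -56.900001525878906], [501.1000061035156, 50.79999923706055]]
high [[476.0, -0.0, 100.0], [476.0, -3.0, 99.0], [475.0, -5.0, 99.0], [475.0, -7.0, 98.0], [474.0, 2.0, 98.0], [473.0, -0.0, 102.0], [473.0, -2.0, 104.0], [473.0, -5.0, 100.0], [473.0, -7.0, 98.0], [473.0, -10.0, 96.0], [471.0, 2.0, 100.0], [471.0, 0.0, 100.0], [471.0, -2.0, 98.0], [470.0, -5.0, 100.0], [470.0, -7.0, 99.0], [471.0, -9.0, 96.0], [469.0, 3.0, 96.0], [469.0, 0.0, 99.0], [468.0, -2.0, 100.0], [468.0, -4.0, 102.0], [468.0, -7.0, 100.0], [468.0, -9.0, 96.0], [467.0, 1.0, 97.0], [467.0, -2.0, 96.0], [466.0, -4.0, 97.0], [466.0, -6.0, 99.0], [464.0, -2.0, 95.0], [464.0, -4.0, 94.0], [464.0, -6.0, 91.0], [464.0, -9.0, 91.0]]
```

```bash
ls pics
```

```text
crop.png
side.png
top.png
```

View pics/crop.png

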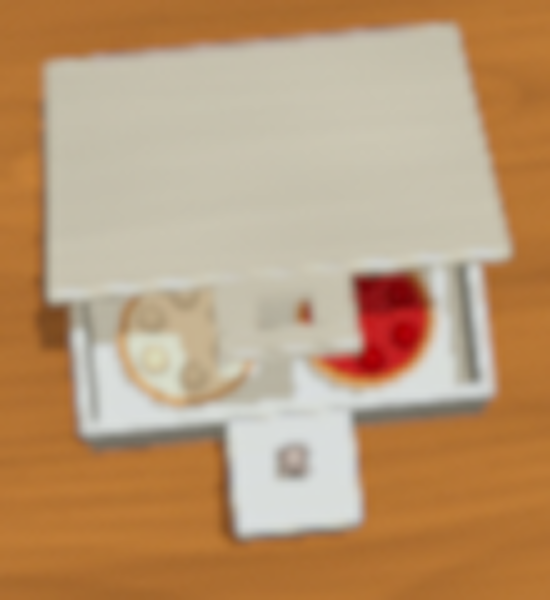

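```bash
cat > a.py <<'E'
from h import *
Q=[0,1,0,0]; H=np.array([675.,-3.5,70.])
def pt(a,r=160): return (H+[-r*np.cos(a)+6*np.sin(a),0,r*np.sin(a)+6*np.cos(a)]).tolist()
eoat.command_gripper(0)
p0=np.array(status.read_tool_pos()); bot.movel((p0+[0,0,70]).tolist(),velocity=200)
bot.goto([pt(.8)[0],-3.5,300],Q); bot.movel(pt(.8),Q)
for a in (.65,.5,.35,.2,.08): 
    print(a,bot.movel(pt(a),Q,velocity=80,f_stop=20),np.round(status.read_contact_force(),1))
print(bot.movel(pt(-.03),Q,velocity=25,f_stop=10),status.read_tool_pos(),status.read_contact_force())
bot.movel((np.array(status.read_tool_pos())+[0,0,130]).tolist(),velocity=250)
print(status.read_time())
for n in("top",):
    p,d,W=cloud(n); cv2.imwrite("pics/top2.png",cv2.resize(p[150:290,110:330],None,fx=3.5,fy=3.5,interpolation=cv2.INTER_CUBIC)); np.savez("top2.npz",p=p,d=d,W=W)
p,d,W=cloud("side");np.savez("side2.npz",p=p,d=d,W=W)
w=W[335:375,325:370];q=p[335:375,325:370].astype(int);k=(q.max(-1)<60)&(w[...,2]>2);P=w[k]
print("side cap",len(P),P.min(0).round(1),P.max(0).round(1),P[P[:,2]>33].mean(0).round(1),(P[P[:,2]>33].max(0)-P[P[:,2]>33].min(0)).round(1))
E
python3 a.py
```

```text
0.65 False [0.4 0.3 0.6]
0.5 False [-1.  -0.4  0.2]
0.35 False [ 0.2 -0.3  0.6]
0.2 False [ 1.   0.3 -0.1]
0.08 False [ 0.5 -1.6  0.8]
True [515.94695335  -3.51769487  76.40478395] [-0.25388107  0.39501802  4.6910176 ]
8.8667
side cap 425 [444.8 332.5   2.3] [480.2 363.8  37.2] [461.6 345.6  34.6] [24.4 26.5  4.2]
```

View pics/top2.png

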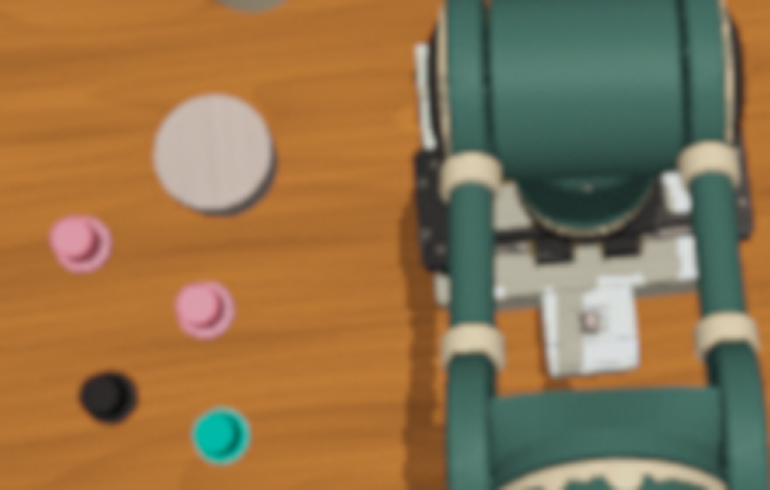

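The lid is down, and the stud shows inside the tongue at about (591,321) in the crop. Next I'll take wrist views of the stud and the cap.

```bash
cat > b.py <<'E'
from h import *
Q=[0,1,0,0]
def wr(n):
    i=camera_info("wrist");p,d=camera("wrist");np.savez(n+".npz",p=p,d=d,**{k:np.array(v) for k,v in i.items()});cv2.imwrite(f"pics/{n}.png",p);print(n,i,d[200:220,270:290].mean())
bot.movel([461,-3.5,215],Q,velocity=200); wr("wstud")
eoat.command_gripper(60)
bot.goto([461,344,200],Q); bot.movel([461,344,110],Q,velocity=200); wr("wcap")
print(status.read_time(),status.read_tool_pos(),status.read_width())
E
python3 b.py
```

```text
wstud {'fx': 325.19226210127806, 'fy': 325.19226210127806, 'cx': 282.20874293669874, 'cy': 205.62159043082988, 'position': array([390.38917569,  -3.92945932, 360.43865138]), 'attitude': array([0.70035028, 0.7006191 , 0.0966219 , 0.09647059])} 281.7941
wcap {'fx': 325.19226210127806, 'fy': 325.19226210127806, 'cx': 282.20874293669874, 'cy': 205.62159043082988, 'position': array([391.50707842, 343.0977661 , 257.045663  ]), 'attitude': array([0.70069747, 0.70013782, 0.09709123, 0.09697106])} 228.31102
12.375 [462.31260487 344.14424253 111.54984228] 60.07746557251678
```

View pics/wstud.png

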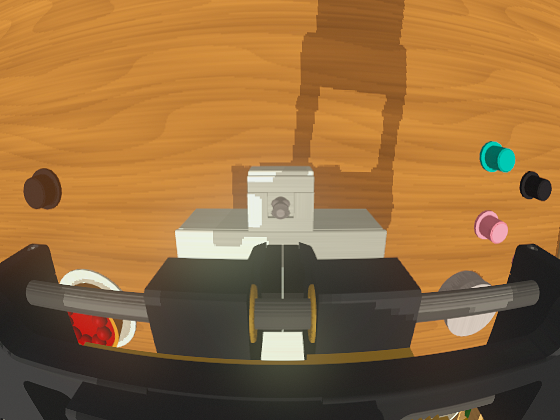

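View pics/wcap.png

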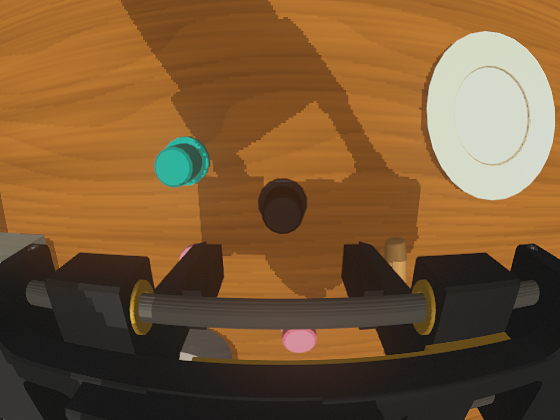

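The lid is shut and the stud, tip at about (280,208), stands inside the square hole. The cap's top centre is at about (282,215), between the open fingers. I'll enlarge both to read them more exactly.

```bash
cat > c.py <<'E'
from h import *
o=[]
for n,(v,u) in dict(wstud=(206,281),wcap=(206,282)).items():
    z=np.load(n+".npz");s=z["p"][v-33:v+33,u-33:u+33]; o.append(cv2.convertScaleAbs(cv2.resize(s,(396,396),interpolation=cv2.INTER_NEAREST),alpha=1 if n=="wstud" else 3))
cv2.imwrite("pics/pair.png",np.hstack(o))
E
python3 c.py
```

```text
(no output)
```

View pics/pair.png

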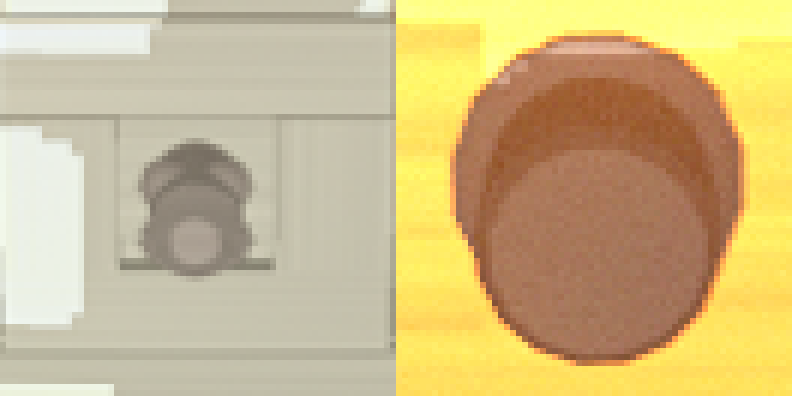

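Left panel: the stud's flat tip is at about (195,241), image (280,212.7). Right panel: the cap's top disc is centred at about (202,257), image (282.2,215.3).

```bash
cat > c2.py <<'E'
from h import *
for n,u,v,h in(("wstud",280,212.7,100),("wcap",282.2,215.3,36)):
    z=np.load(n+".npz");i={k:z[k] for k in("attitude","position")}
    x,y=u-float(z["cx"]),v-float(z["cy"]);r=np.hypot(x,y);t=r/float(z["fx"])
    D=rot(i)@np.array([x/r*np.sin(t),y/r*np.sin(t),np.cos(t)]);P=z["position"]
    print(n,(P+D*(h-P[2])/D[2]).round(1), "depth",z["d"][int(v),int(u)], (P+D*float(z["d"][int(v),int(u)])/np.cos(t)).round(1))
print(status.read_tool_pos(),status.read_ee_rot())
E
python3 c2.py
```

```text
wstud [469.7  -5.7 100. ] depth 271.58002 [469.5  -5.7 100.6]
wcap [461.1 343.1  36. ] depth 230.0876 [460.6 343.1  37.5]
[462.31260487 344.14424253 111.54984228] [4.52178402e-04 9.99999141e-01 6.63328848e-04 1.03593470e-03]
```

```bash
cat > d.py <<'E'
from h import *
Q=[0,1,0,0]
print(bot.movel([461,343.1,7],Q,velocity=80,f_stop=8),status.read_tool_pos())
eoat.command_gripper(20,45); bot.dwell(.2)
print("w",status.read_width(),status.read_grip_force(),status.read_tool_pos())
bot.movel([461,343.1,170],Q,velocity=200)
bot.goto([470,-4.6,170],Q); bot.movel([470,-4.6,118],Q,velocity=120);bot.dwell(.3)
print("w",status.read_width(),status.read_tool_pos(),status.read_contact_force(),status.read_time())
p,d,W=cloud("side");cv2.imwrite("pics/s3.png",cv2.resize(p[150:270,240:400],None,fx=5,fy=5,interpolation=cv2.INTER_CUBIC))
i=camera_info("wrist");p,d=camera("wrist");cv2.imwrite("pics/w3.png",cv2.resize(p[150:270,200:360],None,fx=5,fy=5,interpolation=cv2.INTER_CUBIC))
a=cv2.imread("pics/s3.png");b=cv2.imread("pics/w3.png");cv2.imwrite("pics/pair3.png",cv2.resize(np.vstack([a,b]),(400,600)))
E
python3 d.py
```

```text
False [461.5392378  343.4607302    7.69206486]
w 29.868114106268663 44.99951601756038 [461.05818215 343.15057264   7.15578278]
w 29.554667100937554 [470.63340121  -4.64899946 118.81551904] [-0.61264004 -0.44666621 -0.63757138] 17.7417
```

View pics/pair3.png

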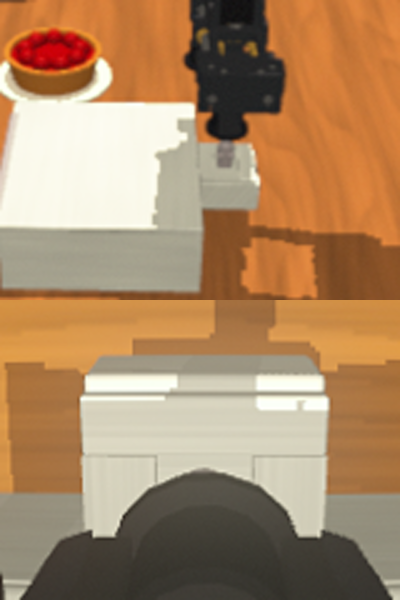

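The side view shows the cap (x≈227) lined up over the stud (x≈226). In the wrist view the cap (x≈205) is centred over the hole (x≈204), so I'll lower it.

```bash
cat > e.py <<'E'
from h import *
Q=[0,1,0,0]
def st(): return np.round(status.read_tool_pos(),2),np.round(status.read_contact_force(),1),round(status.read_width(),2)
s=bot.movel([470,-4.6,98],Q,velocity=40,f_stop=5); bot.dwell(.2); print(s,*st())
if not s or status.read_tool_pos()[2]<99:
    for z in (95,93,91,90,89,88,87,86,85,84,83.5,83,82.5,82):
        s=bot.movel([470,-4.6,z],Q,velocity=25,f_stop=25); bot.dwell(.15); print(z,s,*st())
        if z<86 and status.read_contact_force()[2]>9: break
print(status.read_time())
E
python3 e.py
```

```text
False [470.1   -4.58  98.17] [-0.5 -0.4  0. ] 29.27
95 False [470.22  -4.76  95.21] [ 1.1 -1.7  1.7] 29.3
93 False [470.59  -4.89  93.88] [-1.2 -1.5  5. ] 29.34
91 False [470.28  -4.89  91.08] [ 0.1 -2.8  2.7] 29.48
90 False [470.05  -4.81  89.74] [ 1.3 -4.7  0. ] 29.19
89 False [470.1   -4.73  88.82] [ 2.3 -4.2  0.4] 29.49
88 False [469.84  -4.59  87.11] [ 3.6 -4.  -4.1] 29.25
87 False [469.51  -4.48  85.49] [ 4.8 -4.3 -8.3] 29.52
86 False [469.43  -4.35  84.7 ] [ 3.5 -3.1 -7.2] 29.27
85 False [469.51  -4.37  84.44] [ 2.  -2.8 -7.1] 29.08
84 False [469.74  -4.38  84.06] [-0.1  0.6 -2. ] 29.13
83.5 False [470.11  -4.53  83.68] [-0.9 -0.8  0.1] 28.81
83 False [470.19  -4.58  83.14] [ 0.5 -0.7  0.1] 29.35
82.5 False [470.17  -4.6   83.06] [-2.1  0.1  5.2] 29.33
82 False [470.2   -4.57  83.05] [-2.8  0.5  8.7] 29.19
24.3083
```

The cap clicked over and is seated: the TCP at 83.05 mm matches the 76 mm lid plus the 7 mm grasp height. I'll bring the push up to about 10 N.

```bash
cat > f.py <<'E'
from h import *
Q=[0,1,0,0]
f=lambda: np.mean([(bot.dwell(.05),status.read_contact_force()[2])[1] for _ in range(8)])
z=82; F=f(); print(F)
while F<10 and z>80.5:
    z-=.15; bot.movel([470,-4.6,z],Q,velocity=10); bot.dwell(.2); F=f(); print(z,F)
bot.dwell(.5); print(f(),np.round(status.read_tool_pos(),2),np.round(status.read_contact_force(),1),status.read_time())
p,d,W=cloud("side");cv2.imwrite("pics/s4.png",cv2.resize(p[150:270,240:400],None,fx=5,fy=5,interpolation=cv2.INTER_CUBIC))
E
python3 f.py
```

```text
8.874370694688078
81.85 9.968381090262039
81.69999999999999 11.03239721201712
11.301545468977029 [470.23  -4.58  83.03] [-4.5  0.1 10.8] 27.3083
```

View pics/s4.png

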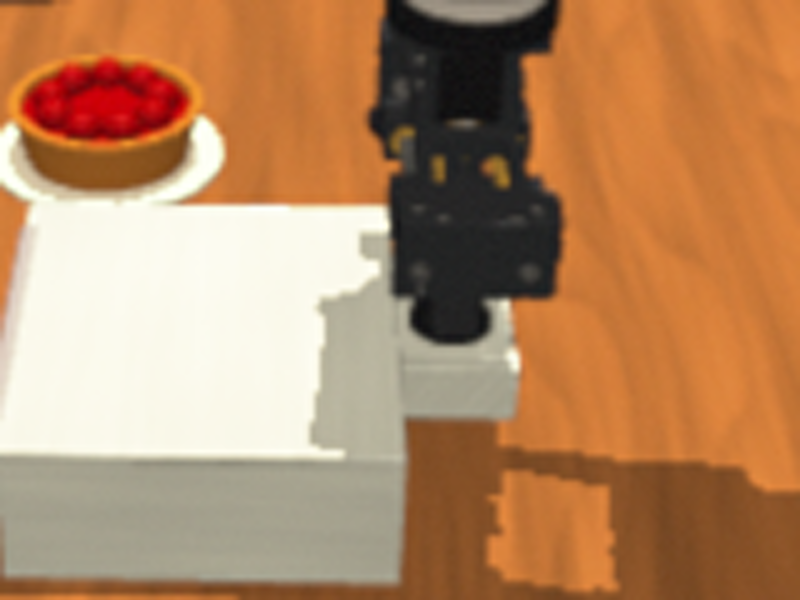

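The flange sits flat on the tongue at about (450,330), and the gripper is still holding the cap and pressing with about 11 N.

```bash
python3 -c "
from workcell import workorder
print(workorder.hand_in())"
```

```text
the job is handed in; nothing more can be done
None
```

The job is handed in at about 27 s: the lid is shut over the stud, the narrow cap is clicked on and sitting flat, and the gripper still holds it with about 11 N of downward push.

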